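# Snap the sensor housing shut and hold it square in the bonding fixture

## Robot

A 6-joint arm with a two-finger parallel gripper is mounted at the origin on a cart in front of the work surface, level with it; the furniture and walls round the work are solid. World frame = base frame: x ahead of the robot, y to its left, z up, the work surface at z = 0. Lengths are in m, angles in degrees, forces in N, time in s.
With the tool pointing down it reaches from about 0.375 to 0.975 m from the base axis. Payload 3.8 kg.
Tool frame: the origin (TCP) lies at the very end of the fingers, on their centre line; the grasp point (between the pads) lies 19 mm behind it (r.grip_depth is the distance from the TCP to the grasp point, in m); z points along the fingers, y is the direction in which the jaws open and shut (so a half turn about z gives the same grasp; the last joint's range is limited). The gripper opens to 88 mm and grips with 3 to 60 N. Pads are 18 mm wide; open, the fingers measure 123 mm over their backs; the gripper's body (75 mm by 187 mm) begins 45 mm behind the grasp point.
Start: joints at [-2.114, 15.12, 91.902, -0, 72.978, -2.114], TCP at [0.675, -0, 0.239] pointing down, gripper open.
Joint ranges: [-150.88, 150.88], [-54.13, 125.18], [17.81, 147.31], [-75.09, 255.09], [0, 152.58], [-146.25, 146.25]. Speed limits (degrees/s): [147.25, 147.25, 180, 180, 180, 180].

## Interface

Orientations are given as [roll, pitch, yaw] about the fixed x, y, z axes, in that order (R = Rz(yaw) Ry(pitch) Rx(roll)).
In Python, from plant import telemetry, cams, order, r gives the robot as it stands.
- The arm moves only by the tool arm_command, never from a script. Its argument "increments" is a list of rows, each an object with "hand": the closure, from 0 (fully open) to 1 (shut); "delta_pos": the shift along the tool's x, y, z in mm, a list of three; "twist": the turn about the tool's z in degrees. In form: [{"hand": hand, "delta_pos": [x, y, z], "twist": twist}, ...]. A call has 1 to 12 rows; each row is the pose to reach, as a shift and turn from the pose commanded when the call began, along the tool's axes at that moment; what a row does not reach only later rows make up. A row lasts 1/12 s, in which the tool goes at most 41.7 mm and 7.16 degrees, less where a joint would pass 70% of its speed; a pose out of reach is approached as far as the arm can. A call with a gripper value outside its range is refused whole. The fingers move at their own pace and stop on an object; the grip force is fixed at half the most. Time passes only in rows, so rows that repeat a pose let the fingers close. It gives the time, the measured TCP pose, the force and the opening at its end, in the units of the state.
- telemetry.read_state(): the state, without advancing time (a new reading comes with each control period).
- cams.read_camera(name): name is "scene" or "side" or "wrist"; returns a dict with "img" (480x640x3 uint8, red, green, blue), "fx", "fy", "cx", "cy" (pixels), "dist_coeffs" ([k1, k2, p1, p2, k3] as OpenCV has them; the pictures are not rectified), "origin" and "attitude" of the camera in the world; the wrist camera has in their place "tool_from_camera" (4x4, takes a point from camera to tool coordinates, whose origin is the TCP and whose axes are the flange's). Camera axes: x right, y up, looking along -z (the intrinsics and any distortion apply to the point x, -y, -z); pixel columns grow to the right and rows downward; lengths in m; the calibration is good to about 2 mm. A picture is of the moment at which its call begins: read the wrist's pose just before it. There is no depth.
- order.sign_off(): hands the job in, once; it reports no verdict.
The state is a dict: "clock": time; "joint_positions": joint angles; "dq": joint speeds; "joint_efforts": joint torques, N m; "ee_pos": TCP position; "eef_rot": TCP orientation; "force": force on the tool from outside, world axes, zero at the start; "moment": the same for the moment, N m; "finger_gap": finger opening in m.
Only numpy, scipy, OpenCV 4.12 (cv2) and the standard library are available. Lean on these libraries where they do the work, as an engineer would, in place of code of your own. Each camera call takes 0.05 s, during which the arm holds its last target. There are 200 camera calls.

## Task

Press the lid of the small metal instrument housing down until it snaps fully shut, then set the housing flat on the plate of the bonding fixture, hinge end to the far fence. Press it into the corner so that it bears firmly on the far and the left fence at once (more than 3 N on each), and finish while still holding and pressing it there, without letting go. Leave the other things on the bench where they are.

Things in the scene. Friction and masses are not known exactly. Their poses are not given: they have to be found in the camera images.
- housing: Loose rectangular aluminium housing, 84 (x) x 56 (y) x 42 mm high, 50 with the lid shut; 0.28 to 0.56 kg. Origin: centre of its underside, z up. The lid hinge is at the top of its +x end; a socket 13 mm across stands 13 mm out of its -x end, 20 mm up. The long sides (y = -28, +28 mm) are plain, to be gripped from above along y. Yaw within 0.5 rad of the robot's x axis.
- lid (a joint): Lid angle, rad: 0 shut, grows as it opens. Hinge line along the housing's y, 42 mm above its underside at the +x end; lid plate 84 long, 54 wide, 8 mm thick, free edge at the -x end. Starts ajar at 0.45 to 0.9, stays where put; a spring detent at 0.07 rad takes about 0.35 N m (4 N at the free edge, 8 N at mid length), past it the lid snaps to 0 and stays.
- lid_edge (a point): Middle of the free edge of the lid on its upper face (50 mm above the underside of the housing, over its -x end, when shut).
- housing_corner (a point): Bottom corner of the housing that belongs in the corner of the fixture: its +x (hinge end), +y (left) corner, at housing (42, 28, 0) mm.
- housing_front (a point): Other bottom corner of the same left side, at the socket end: housing (-42, 28, 0) mm.
- fixture: Bonding fixture fixed to the bench: dark steel plate 150 (x) x 130 (y) x 8 mm with two low aluminium fences on it, all ground smooth (friction about 0.2). Origin at the centre of the plate's underside; its +x points away from the robot, its +y to the left, yaw within about 0.35 rad.
- far_fence: Fence bar at the far side of the plate, along the fixture's y, 90 mm long (fixture y = -57 to +33 mm), 12 mm thick, top 12 mm above the plate (20 mm above the bench). Its bearing face looks to -x, at fixture x = +55 mm. Origin at the centre of its underside.
- left_fence: Fence bar at the left side of the plate, along the fixture's x, 90 mm long (fixture x = -50 to +40 mm), 12 mm thick, top 12 mm above the plate. Its bearing face looks to -y, at fixture y = +45 mm. Origin at the centre of its underside.
- fixture_corner (a point): Point on the plate's top (8 mm above the bench) where the planes of the two bearing faces meet: fixture (55, 45, 8) mm; axes as the fixture. housing_corner belongs here, the two frames parallel.
- small_mass: Bystander: small metal calibration mass with a knob, 20 mm across, 30 mm high, standing between the fixture and the housing. Origin under its centre.
- marker: Bystander: marker pen, 135 mm long, lying between the fixture and the housing.
- tape: Bystander: black tape roll, 57 mm across, 19 mm high, to the left.
- tee: Bystander: metal coaxial tee, 46 mm, to the left.
- tin: Bystander: flat round tin, 63 mm across, 22 mm high, to the right.
- driver: Bystander: red screwdriver, 179 mm long, to the right.
Things that resemble listed ones, but are neither listed nor needed, are in the scene too. Of the things that look like the housing, the larger one is meant.

How it is judged (in metres and radians):
On the way:
1. the lid is snapped shut past its detent (value of joint lid below 0.015 rad), for 0.2 s.
At the end, for the whole second after the job is handed in: Lid shut (under 0.02 rad); housing flat on the plate, hinge end to the far fence, left side to the left fence, its corner within 2.5 mm of the fixture corner, its side parallel within 3 mm over its length; still, held by the fingers, bearing on each fence with over 3 N through the last second (value of joint lid below 0.02 rad and x of housing_corner in the frame of fixture_corner between -0.0025 and 0.0025 m and y of housing_corner in the frame of fixture_corner between -0.0025 and 0.0025 m and z of housing_corner in the frame of fixture_corner between -0.0025 and 0.0025 m and y of housing_front in the frame of fixture_corner between -0.003 and 0.003 m and x of housing_front in the frame of fixture_corner below -0.08 m and angle between housing's own z axis and vertical below 0.06 rad and contact force between housing and far_fence above 3 N and contact force between housing and left_fence above 3 N and contact force between the fingers and housing above 3 N and linear speed of housing below 0.01 m/s); the arm keeps its last pose, push and grip.
It fails at once if a bystander was moved more than 30 mm (distance of any of small_mass, marker, tape, tee, tin, driver from where it was at the start of the episode above 0.03 m).
It also fails if it takes over 58 s, if anything falls off the work surface, if the arm or the gripper's body presses on something with over 40 N, if the wrist force passes 120 N, or if a joint passes its speed limit or range.

## Working session

There is one attempt and no reset: what is moved stays moved. The work goes in short steps, Python scripts to look and compute and a tool call to move; the robot and the scene stay as the last step left them, time stands still between calls to the robot, and variables do not carry over. Pictures are saved under pics/ and viewed, and the job is handed in when it is done.

Besides the shell and the picture viewer there is one more tool, called after "Request:" as name(argument=value, ...) on one line, values as JSON. arm_command: Moves the arm, as the interface text tells. Its arguments: {"type":"object","properties":{"increments":{"type":"array","items":{"type":"object","properties":{"hand":{"type":"number"},"delta_pos":{"type":"array","items":{"type":"number"}},"twist":{"type":"number"}}}}},"required":["increments"]}

```bash
mkdir -p pics; cat > h.py <<'E'
import numpy as np, cv2
from scipy.spatial.transform import Rotation as R
from plant import telemetry, cams, order, r
def pose(s):
    T=np.eye(4); T[:3,:3]=R.from_euler('xyz',s['eef_rot'],degrees=True).as_matrix(); T[:3,3]=s['ee_pos']; return T
def snap(name,tag):
    s=telemetry.read_state(); c=cams.read_camera(name)
    cv2.imwrite(f'pics/{tag}.png',c['img'][:,:,::-1])
    if name=='wrist': T=pose(s)@np.array(c['tool_from_camera'])
    else:
        T=np.eye(4); a=np.array(c['attitude']); T[:3,3]=c['origin']
        T[:3,:3]=a if a.shape==(3,3) else R.from_euler('xyz',a,degrees=True).as_matrix()
    K=np.array([[c['fx'],0,c['cx']],[0,c['fy'],c['cy']],[0,0,1.]])
    np.savez(f'pics/{tag}.npz',T=T,K=K,d=np.array(c['dist_coeffs'],float),img=c['img'])
    return c
def ray(tag,px):
    z=np.load(f'pics/{tag}.npz'); p=np.array(px,float).reshape(-1,1,2)
    u=cv2.undistortPoints(p,z['K'],z['d']).reshape(-1,2)
    d=np.c_[u[:,0],-u[:,1],-np.ones(len(u))]@z['T'][:3,:3].T
    return z['T'][:3,3],d
def onz(tag,px,h):
    o,d=ray(tag,px); return o+d*((h-o[2])/d[:,2])[:,None]
def proj(tag,P):
    z=np.load(f'pics/{tag}.npz'); T=np.linalg.inv(z['T']); q=np.atleast_2d(P)@T[:3,:3].T+T[:3,3]
    q=q*[1,-1,-1]; return cv2.projectPoints(q,np.zeros(3),np.zeros(3),z['K'],z['d'])[0].reshape(-1,2)
def tri(t1,p1,t2,p2):
    o1,d1=ray(t1,p1);o2,d2=ray(t2,p2);out=[]
    for a,b in zip(d1,d2):
        a=a/np.linalg.norm(a);b=b/np.linalg.norm(b)
        st=np.linalg.lstsq(np.c_[a,-b],o2-o1,rcond=None)[0]
        A=o1+st[0]*a;B=o2+st[1]*b; out.append([*((A+B)/2),np.linalg.norm(A-B)])
    return np.array(out)
E
python3 - <<'E'
from h import *
for n in ['scene','side','wrist']:
    c=snap(n,n+'0'); print(n,{k:v for k,v in c.items() if k!='img'})
s=telemetry.read_state(); print(s, r.grip_depth)
E
```

```text
scene {'fx': 550.1230249439853, 'fy': 550.1230249439853, 'cx': 327.7865662730221, 'cy': 231.50252275961086, 'dist_coeffs': array([-0.05228605,  0.        ,  0.        ,  0.        ,  0.        ]), 'origin': array([-0.11987155, -0.77808955,  1.17933864]), 'attitude': array([ 41.32262373,  -0.33773784, -37.62820998])}
side {'fx': 504.44360874381226, 'fy': 504.44360874381226, 'cx': 328.1248355895048, 'cy': 233.654777765217, 'dist_coeffs': array([-0.08091059,  0.        ,  0.        ,  0.        ,  0.        ]), 'origin': array([0.23062246, 1.18745113, 0.62160674]), 'attitude': array([  65.70125385,   -0.68166465, -167.48588965])}
wrist {'fx': 372.8941531590526, 'fy': 372.8941531590526, 'cx': 314.2391513838802, 'cy': 240.42551820000944, 'dist_coeffs': array([-0.05981798,  0.        ,  0.        ,  0.        ,  0.        ]), 'tool_from_camera': array([[ 2.27425541e-05,  9.62551026e-01,  2.71100576e-01,
         6.87186411e-02],
       [ 9.99999948e-01,  6.57002162e-05, -3.17160386e-04,
         7.00150295e-04],
       [-3.23094421e-04,  2.71100569e-01, -9.62550974e-01,
        -1.46255578e-01],
       [ 0.00000000e+00,  0.00000000e+00,  0.00000000e+00,
         1.00000000e+00]])}
{'clock': 0.15, 'joint_positions': array([-2.11440230e+00,  1.51586610e+01,  9.19642512e+01, -1.68194863e-03,
        7.29744651e+01, -2.11595194e+00]), 'dq': array([-0.04336683, -0.01369352, -0.1805894 , -0.01386779, -0.02407707,
       -0.04537756]), 'joint_efforts': array([-3.11732474e-04, -5.02845919e+01, -3.57470334e+01,  7.29960459e-02,
        2.49771774e-02, -9.00718305e-05]), 'ee_pos': array([6.74456660e-01, 6.43795313e-06, 2.37671689e-01]), 'eef_rot': array([-1.79902630e+02, -1.98905464e-03,  9.00020418e+01]), 'force': array([-0.33783177, -0.50454043,  0.3208799 ]), 'moment': array([-0.01574616, -0.0101822 ,  0.03548378]), 'finger_gap': 0.0879318264931445} 0.0187
```

View pics/scene0.png

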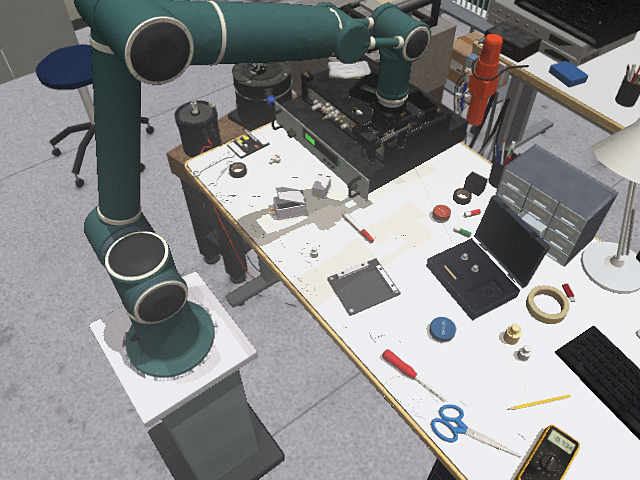

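View pics/side0.png

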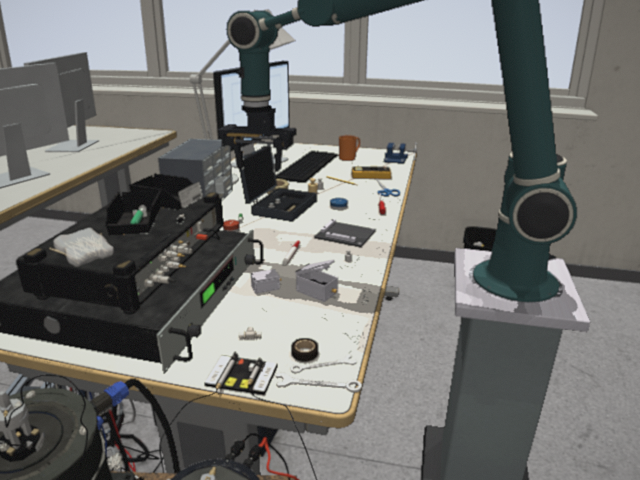

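View pics/wrist0.png

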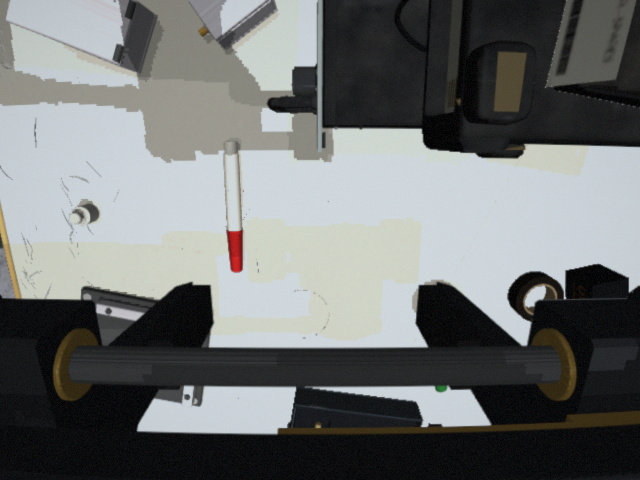

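Scene: housing with open lid at about (290,205), smaller lookalike at (320,187), fixture plate at (363,285), marker (358,228), small mass (314,252). I'll crop in for detail.

```bash
python3 - <<'E'
from h import *
a=cv2.imread('pics/scene0.png')[165:320,240:410]; b=cv2.imread('pics/side0.png')[215:315,235:385]
a=cv2.resize(a,None,fx=3.8,fy=3.8,interpolation=2);b=cv2.resize(b,None,fx=5,fy=5,interpolation=2)
cv2.imwrite('pics/za.png',a);cv2.imwrite('pics/zb.png',b)
print(onz('scene0',[[290,205],[320,187],[363,285],[314,252],[347,215],[371,240]],0.0).round(3))
print(onz('wrist0',[[85,205],[232,145],[236,268],[120,55],[83,290]],0.0).round(3))
E
```

```text
[[ 0.493  0.19   0.   ]
 [ 0.611  0.198  0.   ]
 [ 0.478 -0.166  0.   ]
 [ 0.442  0.002  0.   ]
 [ 0.603  0.056  0.   ]
 [ 0.596 -0.06   0.   ]]
[[ 0.43  -0.     0.   ]
 [ 0.592  0.06   0.   ]
 [ 0.589 -0.071  0.   ]
 [ 0.487  0.147  0.   ]
 [ 0.411 -0.098  0.   ]]
```

View pics/za.png

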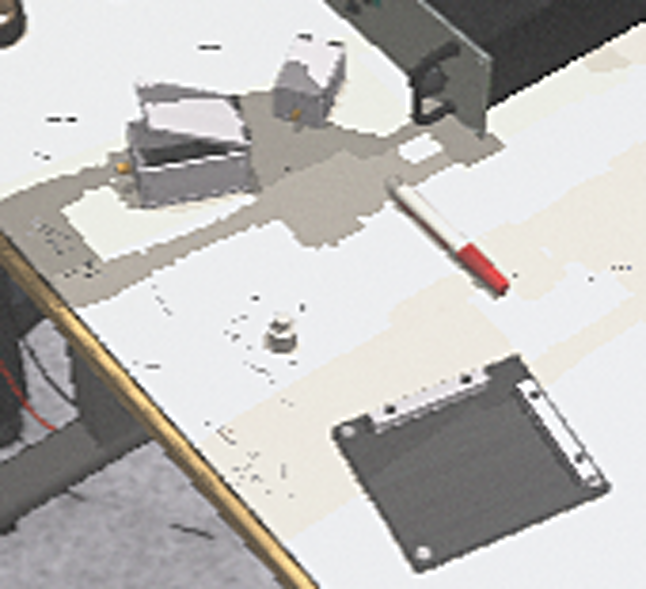

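View pics/zb.png

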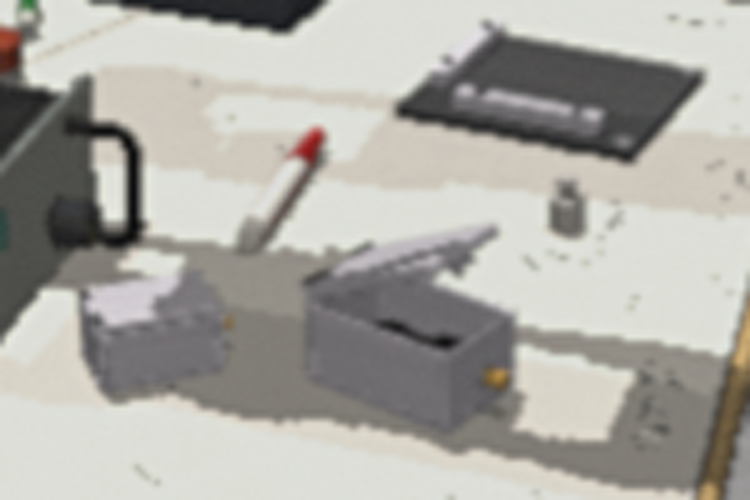

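Zoomed: lid ajar about 0.5 rad, socket faces the robot, fences at far and left of the plate. I'll move over the housing and turn the gripper.

Request:
arm_command(increments=[{"hand": 0.5, "delta_pos": [20, -30, 0], "twist": 7}, {"hand": 1, "delta_pos": [40, -60, 0], "twist": 14}, {"hand": 1, "delta_pos": [60, -90, 0], "twist": 21}, {"hand": 1, "delta_pos": [80, -120, 0], "twist": 28}, {"hand": 1, "delta_pos": [100, -150, 0], "twist": 35}, {"hand": 1, "delta_pos": [120, -180, 0], "twist": 42}, {"hand": 1, "delta_pos": [140, -210, 0], "twist": 49}, {"hand": 1, "delta_pos": [160, -240, 0], "twist": 56}, {"hand": 1, "delta_pos": [170, -260, 0], "twist": 63}, {"hand": 1, "delta_pos": [170, -260, 0], "twist": 70}, {"hand": 1, "delta_pos": [170, -260, 0], "twist": 77}, {"hand": 1, "delta_pos": [170, -260, 0], "twist": 84}])

```text
clock: 1.15
ee_pos: [0.4142, 0.1703, 0.2386]
eef_rot: [180.0, -0.0, 5.7]
force: [-0.1, -0.0, -0.6]
finger_gap: 0.0105
```

```bash
python3 - <<'E'
from h import *
snap('wrist','w1'); s=telemetry.read_state(); print(s['ee_pos'],s['eef_rot'],s['force'],s['clock'])
E
```

```text
[0.41441097 0.17018733 0.2385909 ] [1.79997406e+02 2.15462536e-03 5.39174755e+00] [-0.12102235  0.43914476 -0.4981653 ] 1.2
```

View pics/w1.png

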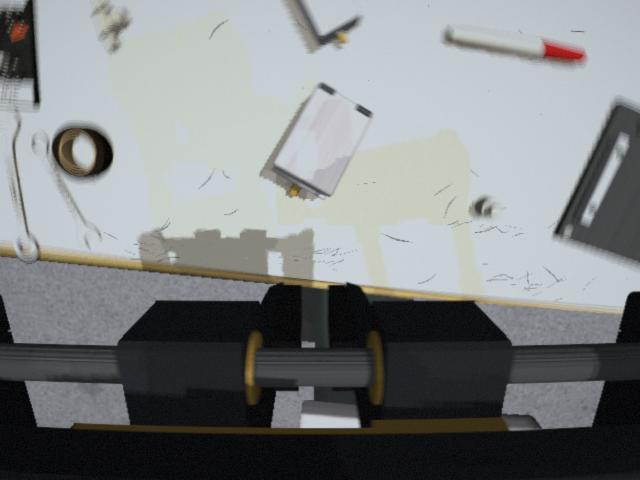

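Wrist view: lid top with hinge corners at (322,85) and (371,114), free edge near (275,163)–(327,197), socket (293,190); fixture partly seen at right with left fence (605,165).

```bash
python3 - <<'E'
from h import *
snap('wrist','w1')
z=cv2.imread('pics/w1.png')[60:220,240:400]; cv2.imwrite('pics/zw1.png',cv2.resize(z,None,fx=3.7,fy=3.7,interpolation=2))
E
```

```text
(no output)
```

View pics/zw1.png

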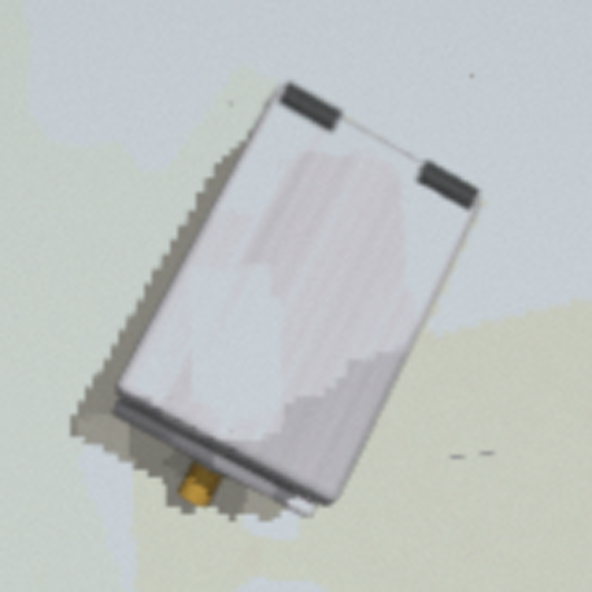

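```bash
python3 - <<'E'
from h import *
p=np.array([[280,87],[480,197],[120,388],[335,500],[200,485]])/3.7+[240,60]
H=onz('w1',p[:2],.047); print(H.round(4),np.linalg.norm(H[0]-H[1]))
for h in [.07,.08,.09,.1]:
    F=onz('w1',p[2:4],h); print(h,F.round(4),np.linalg.norm(F[0]-F[1]),np.linalg.norm(F-H,axis=1))
print('socket',onz('w1',p[4:],.02))
n=H[0]-H[1]; print('yaw from hinge',np.degrees(np.arctan2(-n[0],n[1])))
F=onz('w1',p[2:4],.085); d=H.mean(0)-F.mean(0); print('yaw from axis',np.degrees(np.arctan2(d[1],d[0])))
s=telemetry.read_state(); print(s['ee_pos'],s['eef_rot'])
E
```

```text
[[0.5279 0.1786 0.047 ]
 [0.5082 0.1298 0.047 ]] 0.05268253478840534
0.07 [[0.4581 0.2082 0.07  ]
 [0.4374 0.1574 0.07  ]] 0.05486206696837941 [0.07923964 0.079463  ]
0.08 [[0.4589 0.2072 0.08  ]
 [0.4389 0.158  0.08  ]] 0.053119542056748216 [0.0816306  0.08184213]
0.09 [[0.4597 0.2062 0.09  ]
 [0.4403 0.1586 0.09  ]] 0.05137701714511698 [0.08515681 0.08536418]
0.1 [[0.4606 0.2051 0.1   ]
 [0.4418 0.1592 0.1   ]] 0.04963449223348573 [0.08968446 0.08989489]
socket [[0.43052485 0.19053359 0.02      ]]
yaw from hinge -21.92442679373976
yaw from axis -22.424002254796036
[0.41458779 0.17006387 0.23855514] [1.79995070e+02 1.22704645e-02 6.00482521e+00]
```

Request:
arm_command(increments=[{"hand": 1, "delta_pos": [18, 0, 30], "twist": 7}, {"hand": 1, "delta_pos": [36, 0, 60], "twist": 14}, {"hand": 1, "delta_pos": [53, 0, 90], "twist": 21}, {"hand": 1, "delta_pos": [53, 0, 110], "twist": 28}, {"hand": 1, "delta_pos": [53, 0, 130], "twist": 28}, {"hand": 1, "delta_pos": [53, 0, 140], "twist": 28}, {"hand": 1, "delta_pos": [53, 0, 150], "twist": 28}, {"hand": 1, "delta_pos": [53, 0, 160], "twist": 28}, {"hand": 1, "delta_pos": [53, 0, 168], "twist": 28}, {"hand": 1, "delta_pos": [53, 0, 176], "twist": 28}])

```text
clock: 2.08
ee_pos: [0.4683, 0.1758, 0.0629]
eef_rot: [-179.9, -0.1, -22.0]
force: [-0.3, -0.4, 1.4]
finger_gap: 0.0008
```

Request:
arm_command(increments=[{"hand": 1, "delta_pos": [0, 0, 3], "twist": 0}, {"hand": 1, "delta_pos": [0, 0, 6], "twist": 0}, {"hand": 1, "delta_pos": [0, 0, 9], "twist": 0}, {"hand": 1, "delta_pos": [0, 0, 12], "twist": 0}])

```text
clock: 2.42
ee_pos: [0.4679, 0.176, 0.0524]
eef_rot: [-180.0, 0.0, -22.0]
force: [-9.3, -1.0, 21.0]
finger_gap: 0.0004
```

Request:
arm_command(increments=[{"hand": 1, "delta_pos": [0, 0, 1], "twist": 0}, {"hand": 1, "delta_pos": [0, 0, 1], "twist": 0}, {"hand": 1, "delta_pos": [0, 0, 1], "twist": 0}])

```text
clock: 2.67
ee_pos: [0.4682, 0.1757, 0.0502]
eef_rot: [-180.0, -0.1, -22.0]
force: [-1.4, 0.7, 3.2]
finger_gap: 0.0003
```

```bash
python3 - <<'E'
from h import *
snap('side','s2');snap('scene','c2')
b=cv2.imread('pics/side0.png'); b=cv2.imread('pics/s2.png')[215:315,235:385]
cv2.imwrite('pics/zs2.png',cv2.resize(b,None,fx=5,fy=5,interpolation=2))
E
```

```text
(no output)
```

View pics/zs2.png

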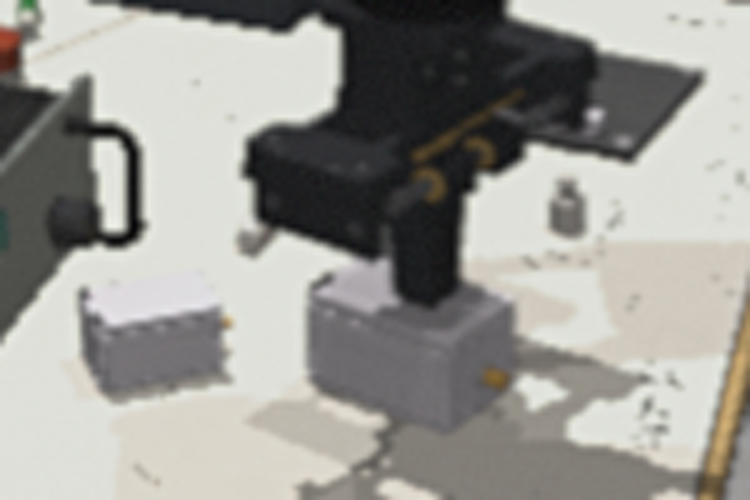

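Side view shows the lid down flush with the housing; one extra press to be sure, then up and back for a look.

Request:
arm_command(increments=[{"hand": 1, "delta_pos": [0, 0, 2], "twist": 0}, {"hand": 1, "delta_pos": [0, 0, 2], "twist": 0}, {"hand": 1, "delta_pos": [0, 0, 2], "twist": 0}, {"hand": 1, "delta_pos": [0, 0, 2], "twist": 0}])

```text
clock: 3.1
ee_pos: [0.4683, 0.1758, 0.0498]
eef_rot: [-180.0, -0.0, -22.0]
force: [-6.2, -1.6, 15.4]
finger_gap: 0.0003
```

Request:
arm_command(increments=[{"hand": 0.5, "delta_pos": [0, 0, -20], "twist": 0}, {"hand": 0, "delta_pos": [-15, 0, -50], "twist": 0}, {"hand": 0, "delta_pos": [-30, 0, -80], "twist": 0}, {"hand": 0, "delta_pos": [-40, 0, -100], "twist": 0}, {"hand": 0, "delta_pos": [-40, 0, -100], "twist": 0}, {"hand": 0, "delta_pos": [-40, 0, -100], "twist": 0}, {"hand": 0, "delta_pos": [-40, 0, -100], "twist": 0}])

```text
clock: 3.68
ee_pos: [0.4304, 0.1902, 0.1469]
eef_rot: [180.0, 0.0, -22.0]
force: [-0.1, -0.7, -0.8]
finger_gap: 0.0451
```

```bash
python3 - <<'E'
from h import *
snap('wrist','w2'); s=telemetry.read_state(); print(s['ee_pos'],s['eef_rot'],s['force'],s['clock'])
E
```

```text
[0.43000821 0.19002114 0.14625322] [ 1.79907759e+02  8.17950869e-02 -2.20047087e+01] [-0.24675843 -0.85552662  0.49027183] 3.7333
```

View pics/w2.png

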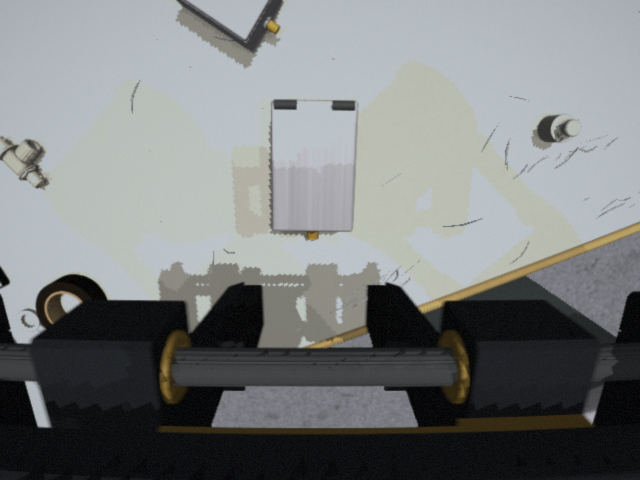

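Lid shut; top-face corners about (273,101), (357,102), (272,231), (354,232), well aligned to the tool.

```bash
python3 - <<'E'
from h import *
p=[[273,101],[357,102],[272,231],[354,232]]
P=onz('w2',p,.05); print(P.round(4),np.linalg.norm(P[0]-P[1]),np.linalg.norm(P[0]-P[2]))
d=P[:2].mean(0)-P[2:].mean(0); c=P.mean(0); yaw=np.degrees(np.arctan2(d[1],d[0])); print('c',c,'yaw',yaw)
s=telemetry.read_state();T=pose(s); print('in tool mm',1e3*T[:3,:3].T@(c-T[:3,3]))
E
```

```text
[[0.5247 0.179  0.05  ]
 [0.5047 0.131  0.05  ]
 [0.449  0.2127 0.05  ]
 [0.4276 0.1618 0.05  ]] 0.0519335064511211 0.0829567150527923
c [0.47651295 0.17113907 0.05      ] yaw -22.886611113618297
in tool mm [ 5.03291617e+01 -7.28010704e-02  9.61814777e+01]
```

Request:
arm_command(increments=[{"hand": 0, "delta_pos": [25, 0, 0], "twist": 1}, {"hand": 0, "delta_pos": [50, 0, 20], "twist": 1}, {"hand": 0, "delta_pos": [50, 0, 45], "twist": 1}, {"hand": 0, "delta_pos": [50, 0, 70], "twist": 1}, {"hand": 0, "delta_pos": [50, 0, 95], "twist": 1}, {"hand": 0, "delta_pos": [50, 0, 115], "twist": 1}, {"hand": 0, "delta_pos": [50, 0, 128], "twist": 1}, {"hand": 0, "delta_pos": [50, 0, 128], "twist": 1}, {"hand": 0.5, "delta_pos": [50, 0, 128], "twist": 1}, {"hand": 0.8, "delta_pos": [50, 0, 128], "twist": 1}, {"hand": 0.8, "delta_pos": [50, 0, 128], "twist": 1}, {"hand": 0.8, "delta_pos": [50, 0, 128], "twist": 1}])

```text
clock: 4.73
ee_pos: [0.478, 0.1721, 0.0208]
eef_rot: [-179.9, -0.1, -23.0]
force: [-0.4, -0.5, 0.2]
finger_gap: 0.0636
```

Request:
arm_command(increments=[{"hand": 0.8, "delta_pos": [0, 0, 0], "twist": 0}, {"hand": 0.8, "delta_pos": [0, 0, 0], "twist": 0}, {"hand": 0.8, "delta_pos": [0, 0, 0], "twist": 0}, {"hand": 0.8, "delta_pos": [0, 0, -15], "twist": 0}, {"hand": 0.8, "delta_pos": [0, 0, -40], "twist": 0}, {"hand": 0.8, "delta_pos": [0, 0, -70], "twist": 0}, {"hand": 0.8, "delta_pos": [0, 0, -90], "twist": 0}, {"hand": 0.8, "delta_pos": [0, 0, -100], "twist": 0}, {"hand": 0.8, "delta_pos": [0, 0, -100], "twist": 0}])

```text
clock: 5.48
ee_pos: [0.4785, 0.1723, 0.122]
eef_rot: [-179.8, -0.2, -23.0]
force: [0.6, 0.9, -3.7]
finger_gap: 0.0553
```

```bash
python3 - <<'E'
from h import *
p=np.array([[375,418],[490,375],[525,385],[600,480]])/3.8+[240,165]
P=onz('scene0',p,.02); print(P.round(3))
for a,b in [(0,1),(2,3)]: d=P[b]-P[a]; print(np.degrees(np.arctan2(d[1],d[0])))
E
```

```text
[[ 0.438 -0.113  0.02 ]
 [ 0.525 -0.132  0.02 ]
 [ 0.539 -0.154  0.02 ]
 [ 0.526 -0.246  0.02 ]]
-12.605654904277005
-98.03740382681092
```

Request:
arm_command(increments=[{"hand": 0.8, "delta_pos": [0, 10, -20], "twist": 0}, {"hand": 0.8, "delta_pos": [5, 40, -40], "twist": 0}, {"hand": 0.8, "delta_pos": [12, 70, -40], "twist": 0}, {"hand": 0.8, "delta_pos": [20, 105, -40], "twist": 0}, {"hand": 0.8, "delta_pos": [26, 140, -40], "twist": 0}, {"hand": 0.8, "delta_pos": [33, 175, -40], "twist": 0}, {"hand": 0.8, "delta_pos": [40, 210, -40], "twist": 0}, {"hand": 0.8, "delta_pos": [46, 245, -40], "twist": 0}, {"hand": 0.8, "delta_pos": [52, 275, -40], "twist": 0}, {"hand": 0.8, "delta_pos": [56, 300, -40], "twist": 0}, {"hand": 0.8, "delta_pos": [58, 312, -40], "twist": 0}, {"hand": 0.8, "delta_pos": [58, 312, -40], "twist": 0}])

```text
clock: 6.48
ee_pos: [0.4064, -0.1398, 0.1575]
eef_rot: [179.9, 0.2, -23.2]
force: [0.6, 0.5, -3.1]
finger_gap: 0.0558
```

Request:
arm_command(increments=[{"hand": 0.8, "delta_pos": [0, 0, 0], "twist": -6}, {"hand": 0.8, "delta_pos": [0, 0, 0], "twist": -12}, {"hand": 0.8, "delta_pos": [0, 0, 0], "twist": -12}, {"hand": 0.8, "delta_pos": [0, 0, 0], "twist": -12}, {"hand": 0.8, "delta_pos": [0, 0, 0], "twist": -12}])

```text
clock: 6.9
ee_pos: [0.408, -0.1373, 0.1588]
eef_rot: [-180.0, 0.1, -11.1]
force: [0.2, -0.0, -3.1]
finger_gap: 0.0556
```

```bash
python3 - <<'E'
from h import *
snap('wrist','w3'); s=telemetry.read_state(); print(s['ee_pos'],s['eef_rot'],s['force'],s['clock'])
E
```

```text
[ 0.40815884 -0.13745007  0.15903203] [-1.79980306e+02  6.65855142e-02 -1.10793235e+01] [ 0.2157668   0.02270502 -3.78753284] 6.95
```

View pics/w3.png

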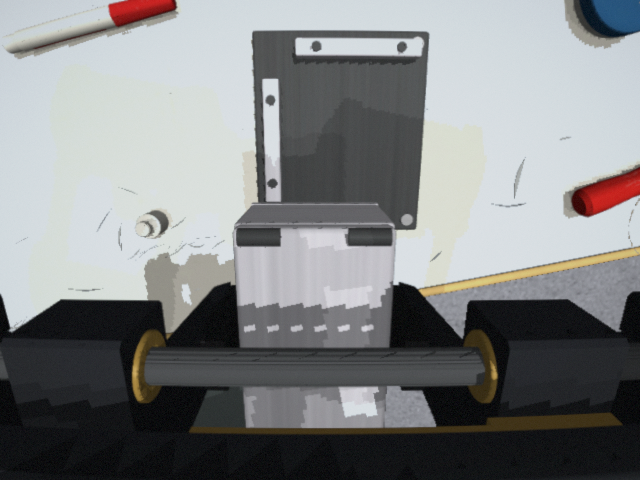

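Clear view: far fence at rows 38–58 (cols 296–422), left fence at cols 263–281 (rows 79–200), housing held with hinges to the far side. Zoom to read bearing edges.

```bash
python3 - <<'E'
from h import *
z=cv2.imread('pics/w3.png')[20:250,230:440]; cv2.imwrite('pics/zw3.png',cv2.resize(z,None,fx=2.6,fy=2.6,interpolation=2))
g=cv2.cvtColor(cv2.imread('pics/w3.png'),6).astype(float)
# subpixel edges: strongest bright->dark step
f=[]
for x in range(305,415,4):
    c=g[48:72,x]; d=np.diff(c); i=int(np.argmin(d)); f.append((x,48+i+.5,d[i]))
l=[]
for y in range(85,195,4):
    c=g[y,270:300]; d=np.diff(c); i=int(np.argmin(d)); l.append((270+i+.5,y,d[i]))
print([(a,b,int(c)) for a,b,c in f][::3]); print([(a,b,int(c)) for a,b,c in l][::3])
def fit(pts,h):
    P=onz('w3',np.array(pts)[:,:2],h)[:,:2]; c=np.median(P,0); ln=cv2.fitLine(P.astype(np.float32),cv2.DIST_HUBER,0,1e-6,1e-6).ravel(); return ln
A=fit(f,.02);B=fit(l,.02)
for n,L in (('far',A),('left',B)): print(n,L, np.degrees(np.arctan2(L[1],L[0])))
t=np.linalg.solve(np.c_[A[:2],-B[:2]],B[2:]-A[2:]); C=A[2:]+t[0]*A[:2]; print('corner',C)
np.save('corner.npy',C)
E
```

```text
[(305, 55.5, -58), (317, 55.5, -63), (329, 55.5, -62), (341, 55.5, -62), (353, 55.5, -69), (365, 55.5, -69), (377, 55.5, -67), (389, 55.5, -66), (401, 55.5, -62), (413, 55.5, -59)]
[(277.5, 85, -65), (278.5, 97, -75), (278.5, 109, -91), (278.5, 121, -82), (279.5, 133, -67), (279.5, 145, -83), (279.5, 157, -73), (279.5, 169, -45), (280.5, 181, -58), (280.5, 193, -66)]
far [ 0.18591309  0.9825662   0.52437866 -0.19835155] 79.28562
left [ 0.9815407  -0.19125335  0.47855464 -0.1255009 ] -11.025937
corner [ 0.53604335 -0.13670258]
```

View pics/zw3.png

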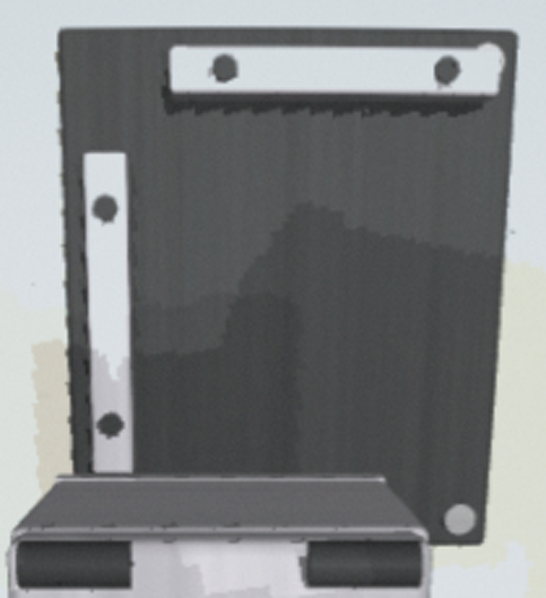

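```bash
python3 - <<'E'
from h import *
s=telemetry.read_state();T=pose(s)
C=np.load('corner.npy'); Ct=T[:3,:3].T@(np.r_[C,.008]-T[:3,3])*1e3; print('corner in tool',Ct)
def tz(px,h):  # tool coords at world height
    P=onz('w3',px,h); return (P-T[:3,3])@T[:3,:3]*1e3
print('bottom edge',tz([[258,204],[378,204]],T[2,3]-.0205).round(1))
print('top hinge corners',tz([[236,230],[393,230]],T[2,3]+.0275).round(1))
E
```

```text
corner in tool [125.53279142 -25.25698364 150.89493162]
bottom edge [[ 40.6 -24.8  20.5]
 [ 40.5  29.5  20.4]]
top hinge corners [[ 40.5 -25.  -27.5]
 [ 40.5  26.5 -27.6]]
```

Request:
arm_command(increments=[{"hand": 0.8, "delta_pos": [20, 4, 0], "twist": 0}, {"hand": 0.8, "delta_pos": [45, 8, 0], "twist": 0}, {"hand": 0.8, "delta_pos": [65, 11, 10], "twist": 0}, {"hand": 0.8, "delta_pos": [74, 11, 30], "twist": 0}, {"hand": 0.8, "delta_pos": [74, 11, 55], "twist": 0}, {"hand": 0.8, "delta_pos": [74, 11, 80], "twist": 0}, {"hand": 0.8, "delta_pos": [74, 11, 100], "twist": 0}, {"hand": 0.8, "delta_pos": [74, 11, 115], "twist": 0}, {"hand": 0.8, "delta_pos": [74, 11, 122], "twist": 0}, {"hand": 0.8, "delta_pos": [74, 11, 122], "twist": 0}, {"hand": 0.8, "delta_pos": [74, 11, 122], "twist": 0}, {"hand": 0.8, "delta_pos": [74, 11, 122], "twist": 0}])

```text
clock: 7.95
ee_pos: [0.4802, -0.1633, 0.0389]
eef_rot: [180.0, -0.1, -11.0]
force: [0.0, 0.6, -3.0]
finger_gap: 0.0556
```

```bash
python3 - <<'E'
from h import *
for n in ('wrist','side','scene'): snap(n,n+'4')
s=telemetry.read_state(); print(s['ee_pos'],s['eef_rot'],s['force'],s['clock'])
b=cv2.imread('pics/side4.png')[190:270,290:410]; a=cv2.imread('pics/scene4.png')[220:330,310:430]
cv2.imwrite('pics/z4.png',np.hstack([cv2.resize(b,(390,260),interpolation=2),cv2.resize(a,(284,260),interpolation=2)]))
w=cv2.imread('pics/wrist4.png'); cv2.imwrite('pics/w4.png',w)
E
```

```text
[ 0.48015374 -0.163414    0.03907435] [ 1.79971970e+02 -1.51151030e-01 -1.10087234e+01] [-0.19775087  0.58107018 -3.03085533] 8.1
```

View pics/w4.png

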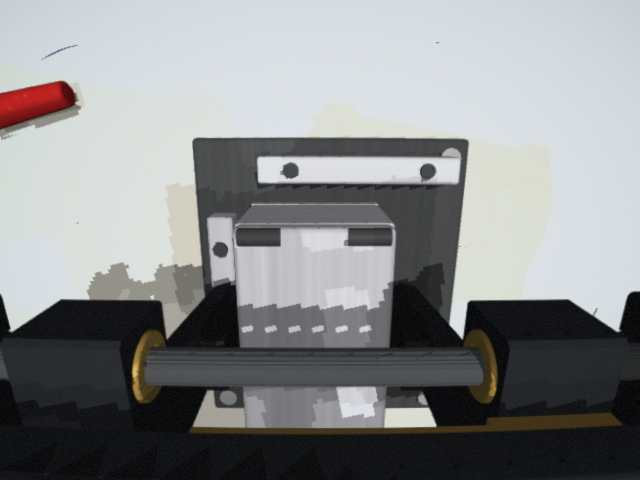

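View pics/z4.png

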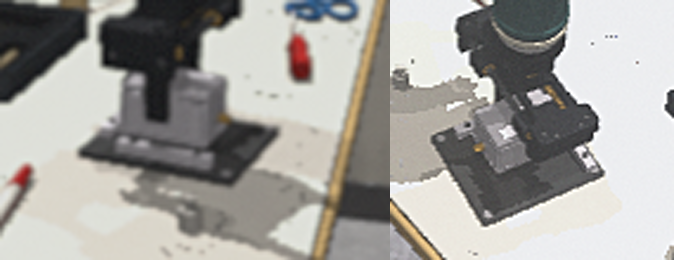

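Housing hangs ~10 mm over the plate, gap to the far fence (row 184 vs housing edge 205) and to the left fence visible. Lower slowly.

Request:
arm_command(increments=[{"hand": 0.8, "delta_pos": [0, 0, 4], "twist": 0}, {"hand": 0.8, "delta_pos": [0, 0, 7], "twist": 0}, {"hand": 0.8, "delta_pos": [0, 0, 9], "twist": 0}, {"hand": 0.8, "delta_pos": [0, 0, 10], "twist": 0}, {"hand": 0.8, "delta_pos": [0, 0, 10], "twist": 0}, {"hand": 0.8, "delta_pos": [0, 0, 10], "twist": 0}, {"hand": 0.8, "delta_pos": [0, 0, 10], "twist": 0}])

```text
clock: 8.68
ee_pos: [0.4795, -0.1632, 0.0287]
eef_rot: [180.0, -0.0, -11.0]
force: [-3.1, 1.0, 5.4]
finger_gap: 0.0558
```

Request:
arm_command(increments=[{"hand": 0.8, "delta_pos": [2, -2, -0.5], "twist": 0}, {"hand": 0.8, "delta_pos": [4, -4, -0.5], "twist": 0}, {"hand": 0.8, "delta_pos": [6, -6, -0.5], "twist": 0}, {"hand": 0.8, "delta_pos": [8, -7, -0.5], "twist": 0}, {"hand": 0.8, "delta_pos": [8, -7, -0.5], "twist": 0}, {"hand": 0.8, "delta_pos": [8, -7, -0.5], "twist": 0}, {"hand": 0.8, "delta_pos": [8, -7, -0.5], "twist": 0}])

```text
clock: 9.27
ee_pos: [0.4892, -0.1576, 0.0287]
eef_rot: [-180.0, -0.1, -11.0]
force: [0.6, 1.4, 5.7]
finger_gap: 0.0559
```

Request:
arm_command(increments=[{"hand": 0.8, "delta_pos": [0, -1, 0], "twist": 0}, {"hand": 0.8, "delta_pos": [0, -2, 0], "twist": 0}, {"hand": 0.8, "delta_pos": [0, -2, 0], "twist": 0}, {"hand": 0.8, "delta_pos": [0, -2, 0], "twist": 0}, {"hand": 0.8, "delta_pos": [0, -2, 0], "twist": 0}])

```text
clock: 9.68
ee_pos: [0.4894, -0.1563, 0.0287]
eef_rot: [180.0, -0.1, -11.0]
force: [0.7, -2.0, 4.6]
finger_gap: 0.0558
```

Request:
arm_command(increments=[{"hand": 0.8, "delta_pos": [1, 0, 0], "twist": 0}, {"hand": 0.8, "delta_pos": [2, 0, 0], "twist": 0}, {"hand": 0.8, "delta_pos": [2, 0, 0], "twist": 0}, {"hand": 0.8, "delta_pos": [2, 0, 0], "twist": 0}, {"hand": 0.8, "delta_pos": [2, 0, 0], "twist": 0}])

```text
clock: 10.1
ee_pos: [0.49, -0.1562, 0.0287]
eef_rot: [180.0, 0.1, -11.0]
force: [-3.8, -0.1, 10.1]
finger_gap: 0.0558
```

Request:
arm_command(increments=[{"hand": 0.8, "delta_pos": [1, -1, 0], "twist": 0}, {"hand": 0.8, "delta_pos": [2, -2, 0], "twist": 0}, {"hand": 0.8, "delta_pos": [2, -2, 0], "twist": 0}, {"hand": 0.8, "delta_pos": [2, -2, 0], "twist": 0}, {"hand": 0.8, "delta_pos": [2, -2, 0], "twist": 0}])

```text
clock: 10.52
ee_pos: [0.4903, -0.1556, 0.0288]
eef_rot: [179.9, 0.3, -11.0]
force: [-10.7, -5.6, 15.4]
finger_gap: 0.056
```

```bash
python3 - <<'E'
from h import *
T=pose(telemetry.read_state())
for n in ('wrist','side','scene'):
    snap(n,n+'5'); s=telemetry.read_state(); print(s['ee_pos'],s['eef_rot'],(T[:3,:3].T@s['force']).round(1),s['moment'].round(2),s['clock'])
b=cv2.imread('pics/wrist5.png')[120:300,180:480]; cv2.imwrite('pics/zw5.png',cv2.resize(b,None,fx=2.6,fy=2.6,interpolation=2))
E
```

```text
[ 0.49030267 -0.15557585  0.02874159] [179.88382378   0.27945933 -11.0124018 ] [ -9.2   8.  -15.3] [-0.63  1.6  -0.31] 10.5667
[ 0.49027464 -0.15554648  0.02870764] [179.88566041   0.28320807 -11.01175031] [-10.1   8.4 -15.1] [-0.64  1.63 -0.3 ] 10.6167
[ 0.49026943 -0.15555038  0.02870658] [179.88552866   0.28314004 -11.01106924] [-10.3   8.  -15.2] [-0.59  1.64 -0.35] 10.6667
```

View pics/zw5.png

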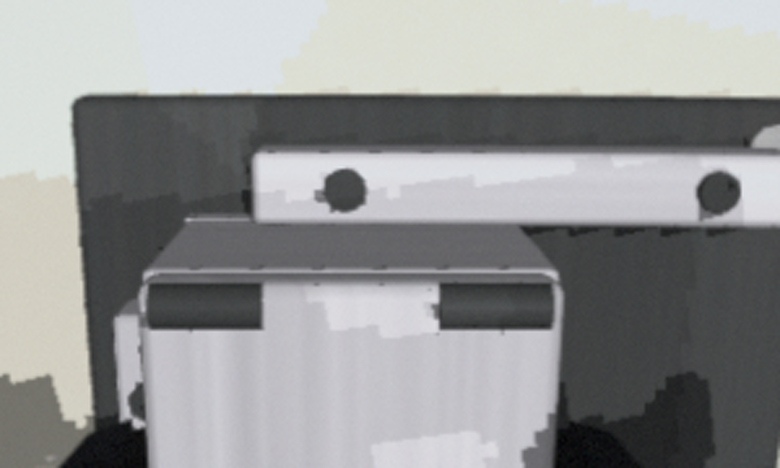

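Wrist view: housing's far bottom edge (crop row ~222) meets the far fence face, left side meets the left fence; forces about 10 N and 8 N. A little more push for margin, with less downward load.

Request:
arm_command(increments=[{"hand": 0.8, "delta_pos": [0.5, -0.5, -0.5], "twist": 0}, {"hand": 0.8, "delta_pos": [1, -1.5, -1], "twist": 0}, {"hand": 0.8, "delta_pos": [1, -1.5, -1], "twist": 0}, {"hand": 0.8, "delta_pos": [1, -1.5, -1], "twist": 0}, {"hand": 0.8, "delta_pos": [1, -1.5, -1], "twist": 0}, {"hand": 0.8, "delta_pos": [1, -1.5, -1], "twist": 0}, {"hand": 0.8, "delta_pos": [1, -1.5, -1], "twist": 0}, {"hand": 0.8, "delta_pos": [1, -1.5, -1], "twist": 0}])

```text
clock: 11.33
ee_pos: [0.4903, -0.1555, 0.0288]
eef_rot: [179.8, 0.4, -11.0]
force: [-13.1, -12.0, 10.8]
finger_gap: 0.0558
```

```bash
python3 - <<'E'
from h import *
for n in ('wrist','side'):
    snap(n,n+'6'); s=telemetry.read_state(); T=pose(s); print(s['ee_pos'],s['eef_rot'],(T[:3,:3].T@s['force']).round(1),s['clock'],s['finger_gap'])
a=cv2.imread('pics/wrist6.png')[150:300,190:420]; b=cv2.imread('pics/side6.png')[190:270,290:410]
cv2.imwrite('pics/z6.png',np.hstack([cv2.resize(a,(460,300),interpolation=2),cv2.resize(b,(330,300),interpolation=2)]))
E
```

```text
[ 0.49033305 -0.15546473  0.02883405] [179.76088023   0.37992765 -10.97866701] [ -9.2  13.4 -10.8] 11.3833 0.05593011238488963
[ 0.49036218 -0.15545842  0.0288641 ] [179.76042345   0.37605916 -10.97780124] [-11.1  13.9 -10.4] 11.4333 0.05590181434672465
```

View pics/z6.png

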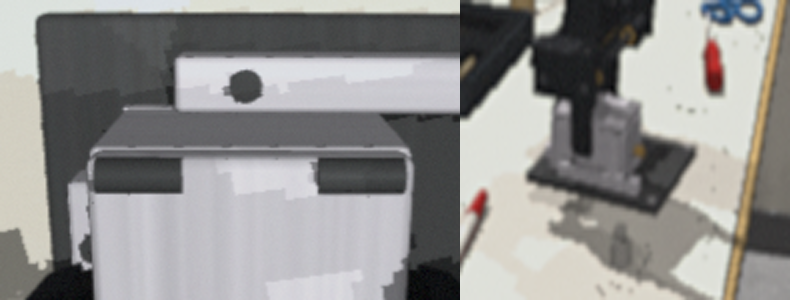

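Position no longer changes while force rises, so both fences bear. One last +x nudge for margin against fence friction, then hand in.

Request:
arm_command(increments=[{"hand": 0.8, "delta_pos": [0.8, 0, 0], "twist": 0}, {"hand": 0.8, "delta_pos": [1.5, 0, 0], "twist": 0}, {"hand": 0.8, "delta_pos": [1.5, 0, 0], "twist": 0}, {"hand": 0.8, "delta_pos": [1.5, 0, 0], "twist": 0}, {"hand": 0.8, "delta_pos": [1.5, 0, 0], "twist": 0}, {"hand": 0.8, "delta_pos": [1.5, 0, 0], "twist": 0}])

```text
clock: 11.93
ee_pos: [0.4903, -0.1555, 0.0288]
eef_rot: [179.8, 0.6, -11.0]
force: [-16.4, -11.7, 15.5]
finger_gap: 0.056
```

```bash
python3 -c "
from h import *
s=telemetry.read_state(); print(s['force'].round(1),s['ee_pos'].round(4)); print(order.sign_off())"
```

```text
[-16.4 -11.7  15.5] [ 0.4903 -0.1555  0.0288]
the job is handed in; nothing more can be done
None
```

I pressed the lid shut, set the housing on the fixture plate with its hinge end to the far fence, and pressed it into the corner. I handed in at about 12 s with the gripper still holding and pushing.

- **Lid:** the press force dropped as it snapped. The fingertips then stopped at 50 mm, the shut height, and both the side and wrist pictures showed it flush. I had no direct reading of the lid angle.
- **Corner:** the tool ended within about 1 mm of the position I worked out from the camera, and it stopped moving while the push force kept rising. The tool was tilted about 0.6°, well inside the limit. The last pictures, taken just before the final small push toward the far fence, showed the housing flush on both fences.
- **Fence forces:** the wrist read about 14 N toward the far fence and 14 N toward the left one. After allowing for friction I estimate at least 7 N on each. The force on each fence was not measured separately.
- **Other things on the bench:** nothing touched them that I know of. I did not measure their positions again at the end.

No check failed. The one disagreement was that the wrist camera and the tool position differed by 1–2 mm sideways, within the stated calibration, and pressing against the fences removed it.

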